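Roll the kiln prop up the gutter to its stop

TASK

Two steel gutters hold round kiln props ready for loading the kiln. One prop already sits home against the end stop at the high end of its gutter; the other has rolled back to the low end. With the fingertips, gently push that one up its gutter and over the crest so that it lies against the end stop and stays there; do not lift it, and leave the other prop and everything else standing around as it is.

Things in the scene. Friction and masses are not known exactly. Their poses are not given: they have to be found in the camera images.
- gutter_a: The gutter whose prop is at the low end: dark steel gutter, fixed, on two white firebrick feet, 300 mm long, 74 mm wide outside, 66 mm inside, side walls 12 mm above its floor. Origin on the table under its middle; x points level along it to the high end (end stop), y across, z up.
- low_a (a point): Middle of gutter_a's floor at its low end (x = -150 mm, 25 mm above the table). The lip here is only 8 mm tall, so a finger can come at the prop from over it. From here the floor rises straight, at 8 degrees, to the crest.
- crest_a (a point): Middle of gutter_a's floor at the crest (x = +80 mm, 57 mm above the table). A prop whose centre is past it rolls on to the stop by itself; before it, the prop rolls back if let go.
- stop_a (a point): Foot of gutter_a's end stop, a plate 40 mm tall (x = +145 mm, 46 mm above the table). The floor dips from the crest to here. A prop that is home touches the plate, its centre at x = +123 mm, 72 mm above the table.
- prop_a: The prop to push: terracotta round kiln prop, 44 mm diameter, 60 mm long, about 0.11 kg, lying across its gutter. Origin at its centre, y along its axis. The body turns about that axis as it rolls. It starts resting on the low lip (centre at x = -135 mm in gutter_a's frame, 49 mm above the table); on the rise its centre is 22 mm above the floor.
- gutter_b: The other gutter, of the same make and frame as gutter_a, its prop already home. The two gutters may stand either way round, near or far from the robot.
- prop_b: The other prop, same size, already home in gutter_b: leave alone. Origin at its centre.
- tea_bowl: Terracotta tea bowl, 84 mm across, 62 mm tall, origin under its foot. Bystander.
- lidded_jar: Brown lidded jar, 86 mm across, 100 mm tall, origin under its foot. Bystander.
- standing_prop: White prop standing upright, 40 mm diameter, 90 mm tall, origin under its foot. Bystander.
- firebrick: White firebrick, 114 x 75 x 64 mm, origin under its centre. Bystander.
- brush: Flat glaze brush with a wooden handle, about 0.2 m long, lying on the table, origin near its middle. Bystander.
- cup: Small brown cup, 66 mm across, 55 mm tall, origin under its foot. Bystander.
- ring_stand: White ceramic ring lying flat, 70 mm outside, 18 mm tall, origin under its centre. Bystander.
Not all that is in view belongs to the job. Leave any purple look-alike of the prop_a alone.

How it is judged:
By the outcome, as a careful person would: the job done as asked, in the order asked, and still so for the second after the job is handed in, with the robot touching nothing.
It also fails if it takes over 40 s, if anything falls off the work surface, if the arm or the gripper's body presses on something with over 40 N, if the wrist force passes 120 N, or if a joint passes its speed limit or range.

ROBOT

A 6-joint arm with a two-finger parallel gripper is mounted at the origin on the work surface. World frame = base frame: x ahead of the robot, y to its left, z up, the work surface at z = 0. Lengths are in m, angles in rad, forces in N, time in s.
With the tool pointing down it reaches from about 0.35 to 0.875 m from the base axis. Payload 15.5 kg.
Tool frame: the origin (TCP) lies between the finger pads; the fingertips stand 19 mm ahead of it and the grasp point (between the pads) is the TCP; z points along the fingers, y is the direction in which the jaws open and shut (so a half turn about z gives the same grasp; the last joint's range is limited). The gripper opens to 85 mm and grips with 20 to 120 N. Pads are 22 mm wide; open, the fingers measure 114 mm over their backs; the gripper's body (76 mm by 85 mm) begins 54 mm behind the grasp point. The pads swing forward as they close: fully open they stand 13 mm farther back than shut.
Start: joints at [-1.405, 0.494, 1.345, -0, 1.302, -0.096], TCP at [0.162, -0.604, 0.25] pointing down, gripper open.
Joint ranges: [-2.91, 2.91], [-0.82, 2.16], [0.22, 2.67], [-1.22, 4.37], [0.12, 2.79], [-3.08, 3.08]. Speed limits (rad/s): [1.89, 1.89, 2.57, 3.01, 3.01, 3.01].

INTERFACE

Orientations are given as a rotation vector (axis times angle).
In Python, from plant import arm gives the robot as it stands.
- The arm moves only by the tool carry_out, never from a script. Its argument "targets" is a list of rows, each a list of 3 entries, a list of its own where there are three numbers: the shift along the tool's x, y, z in mm, then the turn about the tool's z in rad, then the gripper command: -1 is shut, 1 is fully open, values between are in proportion. A call has 1 to 8 rows; each row is the pose to reach, as a shift and turn from the pose commanded when the call began, along the tool's axes at that moment; what a row does not reach only later rows make up. A row lasts 1/10 s, in which the tool goes at most 50 mm and 8.59 degrees, less where a joint would pass 70% of its speed; a pose out of reach is approached as far as the arm can. A call with a gripper value outside its range is refused whole. The fingers move at their own pace and stop on an object; the grip force is fixed at half the most. Time passes only in rows, so rows that repeat a pose let the fingers close. It gives the time, the measured TCP pose, the force and the opening at its end, in the units of the state.
- arm.state(): the state, without advancing time (a new reading comes with each control period).
- arm.get_image(name): name is "scene" or "top" or "wrist"; returns (picture, depth): 400x640x3 uint8, red, green, blue; 400x640 float32, m along the optical axis (not along the pixel's ray), 0 where there is no reading.
- arm.camera_info(name): a dict with "fx", "fy", "cx", "cy" (pixels), "extrinsics" (4x4, takes a point from world to camera coordinates); the wrist camera has in their place "tool_from_camera" (4x4, takes a point from camera to tool coordinates, whose origin is the TCP and whose axes are the flange's). Camera axes: x right, y down, z forward; pixel columns grow to the right and rows downward; lengths in m; the calibration is good to about 2 mm. A picture is of the moment at which its call begins: read the wrist's pose just before it. camera_info takes no time and is no camera call.
- arm.close_job(): hands the job in, once; it reports no verdict.
The state is a dict: "time_s": time; "joint_positions": joint angles; "qvel": joint speeds; "effort": joint torques, N m; "ee_pos": TCP position; "tool_rot": TCP orientation; "force": force on the tool from outside, world axes, zero at the start; "ft_torque": the same for the moment, N m; "grip_width": finger opening in m.
Only numpy, scipy, OpenCV 4.12 (cv2) and the standard library are available. Lean on these libraries where they do the work, as an engineer would, in place of code of your own. Each camera call takes 0.05 s, during which the arm holds its last target. There are 200 camera calls.

## Working session

There is one attempt and no reset: what is moved stays moved. The work goes in short steps, Python scripts to look and compute and a tool call to move; the robot and the scene stay as the last step left them, time stands still between calls to the robot, and variables do not carry over. Pictures are saved under pics/ and viewed, about 8 in all and at most 12, crops included, and the job is handed in when it is done.

Besides the shell and the picture viewer there is one more tool, called after ">>>" as a command line: name --argument value ..., lists and objects as JSON in quotes. carry_out: Moves the arm, as the interface text tells. Its arguments: {"type":"object","properties":{"targets":{"type":"array"}},"required":["targets"]}

```bash
mkdir -p pics; cat > h.py <<'E'
import numpy as np, cv2
from plant import arm
def grab(n):
    p,d=arm.get_image(n); np.savez(f'{n}.npz',p=p,d=d); cv2.imwrite(f'pics/{n}_raw.png',p[:,:,::-1]); return p,d
def world(n,u,v,d):
    c=arm.camera_info(n); P=np.array([(u-c['cx'])/c['fx']*d,(v-c['cy'])/c['fy']*d,d,1.])
    return (np.linalg.inv(c['extrinsics'])@P)[:3]
E
python3 - <<'E'
from h import *
print(arm.state())
for n in('scene','top'):
    p,d=grab(n); c=arm.camera_info(n); print(n,c)
E
```

```text
{'time_s': 0.0, 'joint_positions': array([-1.40451431e+00,  4.94189332e-01,  1.34614274e+00,  2.00356088e-05,
        1.30251308e+00, -9.54645526e-02]), 'qvel': array([ 0.00183054, -0.00060593, -0.00027376, -0.00048331, -0.00018852,
       -0.00105646]), 'effort': array([ 2.68129355e-03, -8.82150793e+01, -3.83857763e+01,  7.99077498e-05,
        1.02087267e-02,  2.12803108e-06]), 'ee_pos': array([ 0.16170282, -0.60336075,  0.24969249]), 'tool_rot': array([-3.11348612e+00, -4.09806140e-01,  3.93121035e-05]), 'force': array([ 0.20188058,  0.00969726, -0.71406998]), 'ft_torque': array([-0.02593993, -0.02350297, -0.04053298]), 'grip_width': 0.08519314624600932}
scene {'fx': 399.9256519934055, 'fy': 399.9256519934055, 'cx': 318.01543007557774, 'cy': 197.2050820979297, 'extrinsics': array([[-0.72303486,  0.69080778,  0.00228057,  0.40754501],
       [ 0.42089401,  0.44314224, -0.79150059, -0.18014103],
       [-0.54778538, -0.57132264, -0.61116414,  1.56213921],
       [ 0.        ,  0.        ,  0.        ,  1.        ]])}
top {'fx': 365.0401611538497, 'fy': 365.0401611538497, 'cx': 318.64122395550316, 'cy': 199.85880050750103, 'extrinsics': array([[ 0.00409289, -0.99997555,  0.00567051, -0.02735207],
       [-0.99862455, -0.00438363, -0.05224742,  0.56024715],
       [ 0.052271  , -0.00544887, -0.99861807,  1.19756708],
       [ 0.        ,  0.        ,  0.        ,  1.        ]])}
```

View pics/top_raw.png

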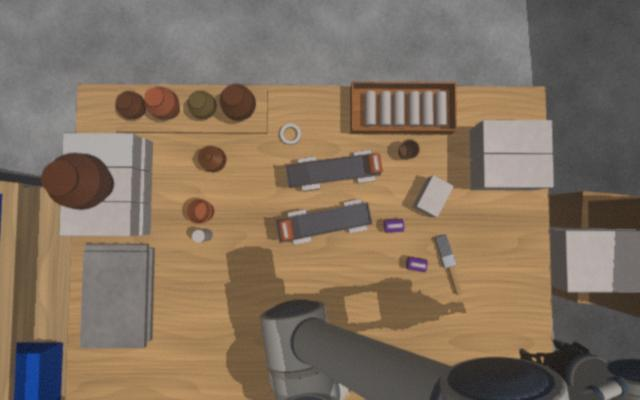

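View pics/scene_raw.png

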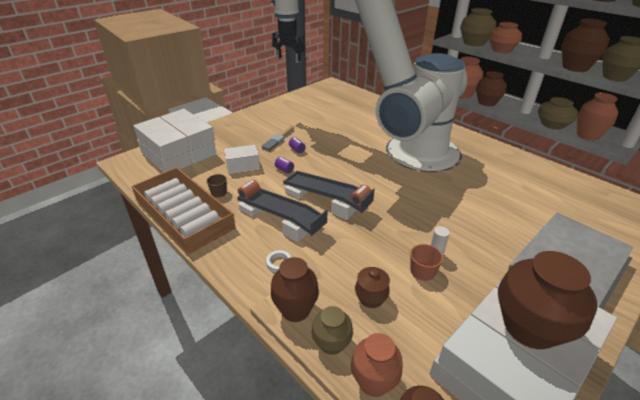

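The scene shows two gutters. The near one has a terracotta prop at top-image (286,230), and the far one has a prop at (375,163). Two purple look-alikes at (394,225) and (417,264) are not the target. I'll use depth heights and an enlarged crop to tell which prop is low.

```bash
python3 - <<'E'
from h import *
z=np.load('top.npz');p,d=z['p'],z['d']
hsv=cv2.cvtColor(p,cv2.COLOR_RGB2HSV)
for a,b,n in(((296,172),(375,161),'far'),((286,230),(366,214),'near')):
    print(n)
    for t in np.linspace(-.1,1.1,13):
        u=a[0]+t*(b[0]-a[0]);v=a[1]+t*(b[1]-a[1]);print(int(u),int(v),world('top',int(u),int(v),d[int(v),int(u)]).round(3),p[int(v),int(u)])
s=np.load('scene.npz')['p'][150:260,190:400]
t=p[140:250,260:400]
cv2.imwrite('pics/crop.png',np.vstack([cv2.resize(s,(570,300),interpolation=3),cv2.resize(t,(570,300),interpolation=3)])[:,:,::-1])
E
```

```text
far
288 173 [0.644 0.074 0.059] [73 65 65]
296 172 [0.648 0.049 0.05 ] [78 72 71]
303 170 [0.655 0.026 0.054] [81 74 77]
311 169 [ 0.497 -0.018  1.225] [87 82 85]
319 168 [ 0.661 -0.025  0.055] [84 81 82]
327 167 [ 0.665 -0.051  0.05 ] [83 79 83]
335 166 [ 0.669 -0.077  0.047] [86 81 86]
343 165 [ 0.673 -0.104  0.045] [85 80 85]
351 164 [ 0.677 -0.13   0.04 ] [87 83 89]
359 163 [ 0.681 -0.157  0.033] [85 82 86]
367 162 [ 0.685 -0.184  0.031] [71 55 52]
375 161 [ 0.682 -0.204  0.072] [178 164 159]
382 159 [ 0.699 -0.238  0.008] [176 137  94]
near
278 231 [0.459 0.101 0.087] [81 65 63]
286 230 [0.463 0.076 0.096] [177 145 135]
294 228 [0.468 0.053 0.058] [81 73 74]
302 226 [0.474 0.028 0.058] [87 83 86]
310 225 [0.478 0.003 0.056] [87 83 88]
318 223 [ 0.484 -0.023  0.05 ] [85 84 86]
326 222 [ 0.487 -0.049  0.044] [88 85 87]
334 220 [ 0.494 -0.075  0.042] [89 87 89]
342 218 [ 0.5   -0.101  0.038] [91 87 89]
350 217 [ 0.504 -0.127  0.036] [90 88 91]
358 215 [ 0.51  -0.154  0.03 ] [89 87 90]
366 214 [ 0.514 -0.18   0.032] [94 91 95]
374 212 [ 0.521 -0.211  0.001] [165 132  87]
```

View pics/crop.png

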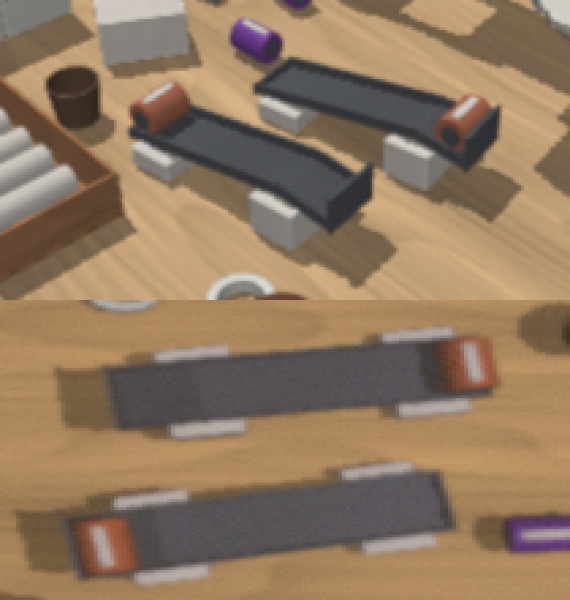

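The crop settles it. The far gutter (prop at top-image (375,163), scene (249,188)) is gutter_a, because its prop is at the low right end and its stop plate stands free on the left. The near gutter's prop is home. The far terracotta prop is the target. Next I'll measure the gutter axis.

```bash
python3 - <<'E'
from h import *
z=np.load('top.npz');p,d=z['p'],z['d']
c=arm.camera_info('top');M=np.linalg.inv(c['extrinsics']);o=M[:3,3]
def ray(u,v,h):
    r=M[:3,:3]@[(u-c['cx'])/c['fx'],(v-c['cy'])/c['fy'],1]; return (o+r*(h-o[2])/r[2])
hsv=cv2.cvtColor(p,cv2.COLOR_RGB2HSV)
roi=np.zeros(p.shape[:2],bool);roi[145:195,280:390]=1
dark=(roi&(hsv[...,1]<60)&(hsv[...,2]<105)).astype('u1')
n,l,st,_=cv2.connectedComponentsWithStats(dark); k=1+st[1:,4].argmax()
v,u=np.where(l==k); print(st[k])
P=np.array([world('top',a,b,d[b,a]) for a,b in zip(u,v)]); P=P[(P[:,2]>.015)&(P[:,2]<.1)]
r=cv2.minAreaRect((P[:,:2]*1000).astype('f4'));print('gutter mm',r)
org=(roi&(hsv[...,0]<15)&(hsv[...,1]>100)&(np.arange(640)[None]>365)&(np.arange(640)[None]<385)).astype('u1')
white=roi&(np.arange(640)[None]>365)&(np.arange(640)[None]<385)&(p[...,0]>140)&(hsv[...,1]<60)
v,u=np.where(org|white);print(len(u),u.min(),u.max(),v.min(),v.max())
Q=np.array([ray(a,b,.055) for a,b in zip(u,v)]);print('prop mm',cv2.minAreaRect((Q[:,:2]*1000).astype('f4')))
# cup + centreline fit
L=np.array([[np.mean(ray(uu,vv,0.05)[:2]*0+world('top',uu,vv,d[vv,uu])[i] if 0 else 0) for i in (0,)] for uu,vv in [(0,0)]])
vx=cv2.fitLine((P[:,:2]*1000).astype('f4'),2,0,.01,.01).ravel();print('line',vx,np.degrees(np.arctan2(vx[1],vx[0])))
print('cup',ray(408,148,.055).round(3))
s=arm.state();from scipy.spatial.transform import Rotation as R
print(R.from_rotvec(s['tool_rot']).as_matrix().round(3))
E
```

```text
[ 286  155   94   32 1816]
gutter mm ((657.8934936523438, -70.1265869140625), (73.97560119628906, 297.1164245605469), 8.809436798095703)
304 366 382 150 181
prop mm ((670.1025390625, -203.08543395996094), (51.74446487426758, 100.830078125), 89.84584045410156)
line [ 1.4306882e-01 -9.8971272e-01  6.5458630e+02 -5.2930038e+01] -81.77453
cup [ 0.728 -0.314  0.055]
[[ 0.966  0.259 -0.   ]
 [ 0.259 -0.966  0.001]
 [ 0.    -0.001 -1.   ]]
```

>>> carry_out --targets '[[[48,-16,0],-0.14,-1],[[96,-32,0],-0.28,-1],[[142,-48,0],-0.42,-1],[[188,-64,0],-0.56,-1],[[234,-80,0],-0.7,-1],[[280,-95,0],-0.84,-1],[[326,-111,0],-0.98,-1],[[372,-126,0],-1.12,-1]]'

```text
time_s: 0.9
ee_pos: [0.4899, -0.3841, 0.2501]
tool_rot: [-2.415, -2.009, 0.0]
force: [0.1, -1.3, -0.1]
grip_width: 0.0001
```

```bash
cat >> h.py <<'E'
from scipy.spatial.transform import Rotation as R
O=np.array([.658,-.070,0]);A=np.radians(98.6);EX=np.array([np.cos(A),np.sin(A),0])
def rep(goal=None):
    s=arm.state();m=R.from_rotvec(s['tool_rot']).as_matrix();q=s['ee_pos']
    print('t',s['time_s'],'ee',q.round(4),'s_mm',((q-O)@EX*1000).round(1),'off',((q-O)@np.cross([0,0,1],EX)*1000).round(1),'yaw',np.degrees(np.arctan2(m[1,0],m[0,0])).round(2),'F',s['force'].round(2),'w',s['grip_width'])
    if goal is not None: print('tool shift mm',(m.T@(np.array(goal)-q)*1000).round(1),'turn',-(A-np.arctan2(m[1,0],m[0,0])))
E
python3 -c "
from h import *
g=O-EX*.195;g[2]=.15;rep(g)"
```

```text
t 0.9 ee [ 0.4899 -0.3841  0.2501] s_mm -285.5 off 213.2 yaw 79.51 F [ 0.09 -1.32 -0.06] w 0.0001459681592309732
tool shift mm [155.2 171.9 100. ] turn -0.33325353743726494
```

>>> carry_out --targets '[[[30,33,0],-0.12,-1],[[60,67,0],-0.24,-1],[[90,100,0],-0.33,-1],[[120,133,15],-0.33,-1],[[145,160,45],-0.33,-1],[[155,172,75],-0.33,-1],[[155,172,100],-0.33,-1],[[155,172,100],-0.33,-1]]'

```text
time_s: 1.7
ee_pos: [0.6849, -0.2643, 0.1459]
tool_rot: [-2.054, -2.368, 0.003]
force: [-1.1, 0.7, -0.4]
grip_width: 0.0001
```

```bash
python3 -c "
from h import *
g=O-EX*.195;g[2]=.065;rep(g)
p,d=grab('scene'); t,_=grab('top')
cv2.imwrite('pics/c2.png',np.vstack([cv2.resize(p[110:230,170:330],(640,300*640//640)),cv2.resize(t[120:220,270:430],(640,300))])[:,:,::-1])
w,_=arm.get_image('wrist');cv2.imwrite('pics/w2.png',w[:,:,::-1])
rep()"
```

```text
t 1.7 ee [ 0.6849 -0.2643  0.1459] s_mm -196.1 off 2.5 yaw 98.13 F [-1.09  0.67 -0.37] w 0.0001231540189810328
tool shift mm [ 0.9  3.  80.9] turn -0.008212719375028321
t 1.85 ee [ 0.6868 -0.2663  0.1516] s_mm -198.4 off 0.9 yaw 98.06 F [ 0.87 -0.37  0.72] w 0.00011977024399330904
```

View pics/c2.png

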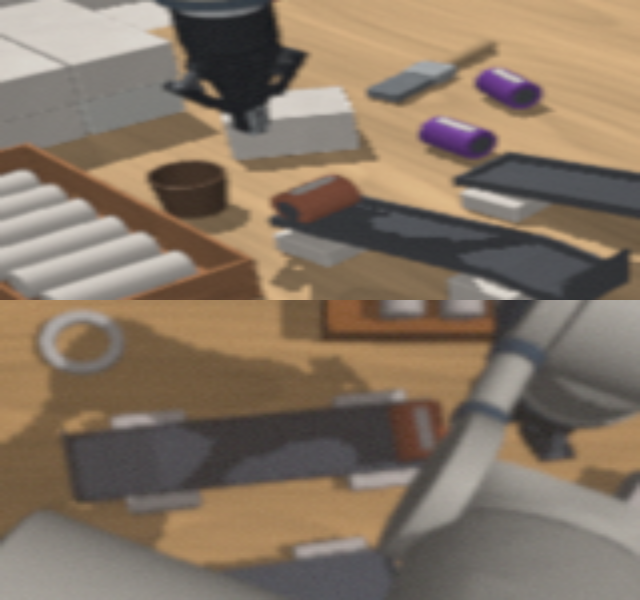

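View pics/w2.png

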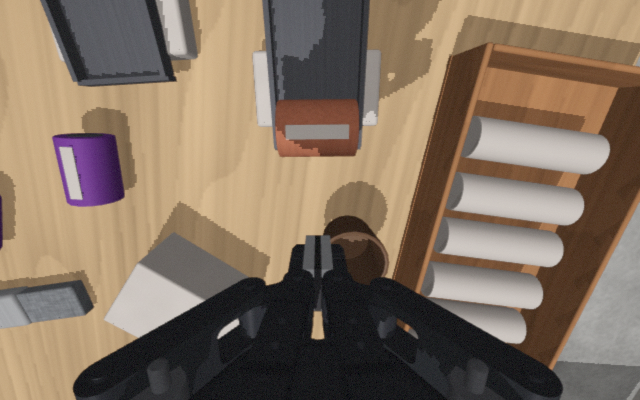

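The scene crop shows the shut fingertips at full-image (232,162), clear of the cup and behind the prop. The wrist view has the tips at (318,237), centred on the prop at (318,128). I'll check the real tip height before descending.

```bash
python3 -c "
from h import *
z=np.load('scene.npz');d=z['d']
for v in range(150,168,2): print(v,[tuple(world('scene',u,v,d[v,u]).round(3)) for u in (229,232,235)])
w,dw=arm.get_image('wrist');c=arm.camera_info('wrist')
for v in range(230,262,4):
  for u in (310,326):
    D=dw[v,u];print(v,u,(c['tool_from_camera']@[(u-c['cx'])/c['fx']*D,(v-c['cy'])/c['fy']*D,D,1])[:3].round(3))
g=O-EX*.180;g[2]=.06;rep(g)
"
```

```text
150 [(np.float64(0.698), np.float64(-0.251), np.float64(0.184)), (np.float64(0.689), np.float64(-0.248), np.float64(0.181)), (np.float64(0.677), np.float64(-0.251), np.float64(0.175))]
152 [(np.float64(0.696), np.float64(-0.256), np.float64(0.174)), (np.float64(0.689), np.float64(-0.249), np.float64(0.174)), (np.float64(0.677), np.float64(-0.253), np.float64(0.167))]
154 [(np.float64(0.698), np.float64(-0.253), np.float64(0.169)), (np.float64(0.693), np.float64(-0.245), np.float64(0.17)), (np.float64(0.679), np.float64(-0.251), np.float64(0.161))]
156 [(np.float64(0.695), np.float64(-0.261), np.float64(0.156)), (np.float64(0.689), np.float64(-0.253), np.float64(0.158)), (np.float64(0.682), np.float64(-0.248), np.float64(0.157))]
158 [(np.float64(0.695), np.float64(-0.263), np.float64(0.148)), (np.float64(0.688), np.float64(-0.257), np.float64(0.148)), (np.float64(0.68), np.float64(-0.252), np.float64(0.147))]
160 [(np.float64(0.695), np.float64(-0.265), np.float64(0.14)), (np.float64(0.691), np.float64(-0.254), np.float64(0.143)), (np.float64(0.681), np.float64(-0.252), np.float64(0.
[... 512 characters left out ...]
613), np.float64(-0.377), np.float64(0.028))]
230 310 [-0.049 -0.007  0.153]
230 326 [-0.037  0.01   0.127]
234 310 [-0.054 -0.007  0.153]
234 326 [-0.036  0.009  0.115]
238 310 [ 0.011 -0.003  0.013]
238 326 [0.011 0.006 0.012]
242 310 [ 0.011 -0.003  0.008]
242 326 [0.012 0.006 0.006]
246 310 [ 0.011 -0.002  0.004]
246 326 [0.011 0.006 0.003]
250 310 [ 0.011 -0.002 -0.001]
250 326 [ 0.011  0.006 -0.   ]
254 310 [ 0.011 -0.002 -0.005]
254 326 [ 0.011  0.005 -0.005]
258 310 [ 0.012 -0.002 -0.009]
258 326 [ 0.011  0.005 -0.007]
t 1.9 ee [ 0.687  -0.2666  0.1522] s_mm -198.7 off 0.8 yaw 98.04 F [-0.97 -0.02  0.83] w 0.0003145519665804367
tool shift mm [18.8  0.4 92.2] turn -0.00973110714915082
```

Tips measure 15–19 mm ahead of the TCP and the front face is at +11 mm, as specified. Now I'll descend behind the prop.

>>> carry_out --targets '[[[8,0,25],-0.01,-1],[[17,0,50],-0.01,-1],[[17,0,70],-0.01,-1],[[17,0,82],-0.01,-1],[[17,0,89],-0.01,-1],[[17,0,89],-0.01,-1],[[17,0,89],-0.01,-1],[[17,0,89],-0.01,-1]]'

```text
time_s: 2.7
ee_pos: [0.6847, -0.2494, 0.0625]
tool_rot: [2.047, 2.381, 0.001]
force: [0.5, -0.2, -0.3]
grip_width: 0.0001
```

```bash
python3 -c "
from h import *
rep();arm.get_image('wrist');rep();w,dw=arm.get_image('wrist');rep();cv2.imwrite('pics/w3.png',w[:,:,::-1])
"
```

```text
t 2.7 ee [ 0.6847 -0.2494  0.0625] s_mm -181.3 off 0.4 yaw 98.64 F [ 0.49 -0.21 -0.26] w 0.00010146735108032358
t 2.75 ee [ 0.6846 -0.2492  0.0623] s_mm -181.2 off 0.5 yaw 98.65 F [-0.52  0.28 -0.26] w -3.0173493560002456e-05
t 2.8 ee [ 0.6846 -0.2492  0.0621] s_mm -181.2 off 0.5 yaw 98.65 F [ 0.18 -0.36 -0.36] w 7.550672600403041e-06
```

View pics/w3.png

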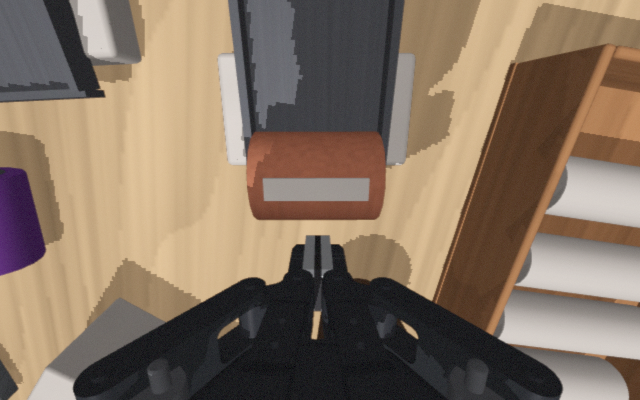

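The wrist view shows the prop at (316,175) centred ahead of the tips at (318,240). Now a gentle push.

>>> carry_out --targets '[[[6,0,1],0,-1],[[10,0,1],0,-1],[[14,0,1],0,-1],[[20,0,0],0,-1],[[27,0,-1],0,-1],[[34,0,-2],0,-1],[[41,0,-3],0,-1],[[48,0,-4],0,-1]]'

```text
time_s: 3.6
ee_pos: [0.6768, -0.2008, 0.0654]
tool_rot: [2.047, 2.383, 0.0]
force: [-0.0, -0.8, 0.6]
grip_width: -0.0
```

>>> carry_out --targets '[[[7,0,-1],0,-1],[[14,0,-2],0,-1],[[21,0,-3],0,-1],[[28,0,-4],0,-1],[[35,0,-5],0,-1],[[42,0,-6],0,-1],[[49,0,-7],0,-1],[[56,0,-8],0,-1]]'

```text
time_s: 4.4
ee_pos: [0.6684, -0.1456, 0.0734]
tool_rot: [2.047, 2.383, 0.0]
force: [-0.1, -0.6, 1.3]
grip_width: -0.0001
```

```bash
python3 -c "
from h import *
rep();w,dw=arm.get_image('wrist');rep();cv2.imwrite('pics/w4.png',w[:,:,::-1])
"
```

```text
t 4.4 ee [ 0.6684 -0.1456  0.0734] s_mm -76.3 off 1.0 yaw 98.65 F [-0.08 -0.55  1.26] w -5.8818774749427906e-05
t 4.45 ee [ 0.6683 -0.1445  0.0735] s_mm -75.2 off 1.0 yaw 98.68 F [-0.42  1.27  0.01] w 0.00030401613973475973
```

View pics/w4.png

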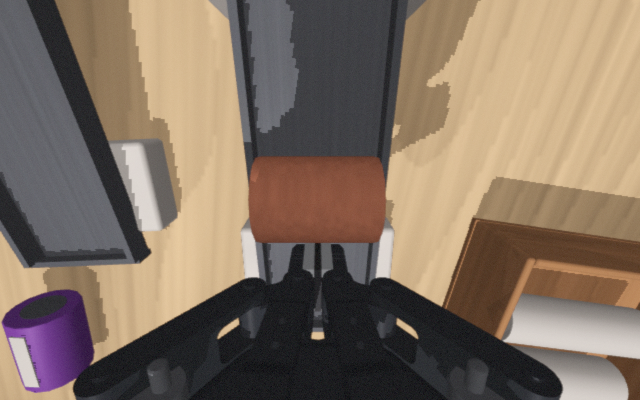

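The wrist view shows the prop square in the channel at (317,200), in contact with the tips and about halfway up. I'll continue.

>>> carry_out --targets '[[[7,0,-1],0,-1],[[14,0,-2],0,-1],[[21,0,-3],0,-1],[[28,0,-4],0,-1],[[35,0,-5],0,-1],[[42,0,-6],0,-1],[[49,0,-7],0,-1],[[56,0,-8],0,-1]]'

```text
time_s: 5.25
ee_pos: [0.66, -0.0902, 0.0814]
tool_rot: [2.047, 2.383, 0.0]
force: [-0.2, -0.8, 1.2]
grip_width: -0.0001
```

>>> carry_out --targets '[[[7,0,-1],0,-1],[[14,0,-2],0,-1],[[21,0,-3],0,-1],[[28,0,-4],0,-1],[[35,0,-5],0,-1],[[42,0,-6],0,-1],[[47,0,-7],0,-1],[[52,0,-7],0,-1]]'

```text
time_s: 6.05
ee_pos: [0.6523, -0.039, 0.0884]
tool_rot: [2.047, 2.383, 0.0]
force: [0.4, -0.6, 1.1]
grip_width: 0.0001
```

>>> carry_out --targets '[[[4,0,-1],0,-1],[[8,0,-1],0,-1],[[12,0,-1],0,-1],[[15,0,-1],0,-1],[[18,0,-1],0,-1],[[20,0,-1],0,-1],[[22,0,-1],0,-1],[[22,0,-1],0,-1]]'

```text
time_s: 6.85
ee_pos: [0.6489, -0.0174, 0.0892]
tool_rot: [-2.047, -2.383, 0.0]
force: [0.8, -0.9, 0.2]
grip_width: -0.0002
```

```bash
python3 -c "
from h import *
rep();w,dw=arm.get_image('wrist');rep();cv2.imwrite('pics/w5.png',w[:,:,::-1])
"
```

```text
t 6.85 ee [ 0.6489 -0.0174  0.0892] s_mm 53.4 off 1.2 yaw 98.66 F [ 0.83 -0.94  0.15] w -0.00023750793227156138
t 6.9 ee [ 0.6489 -0.0175  0.0892] s_mm 53.2 off 1.1 yaw 98.66 F [-0.23 -0.39  0.5 ] w 7.076234055812502e-05
```

View pics/w5.png

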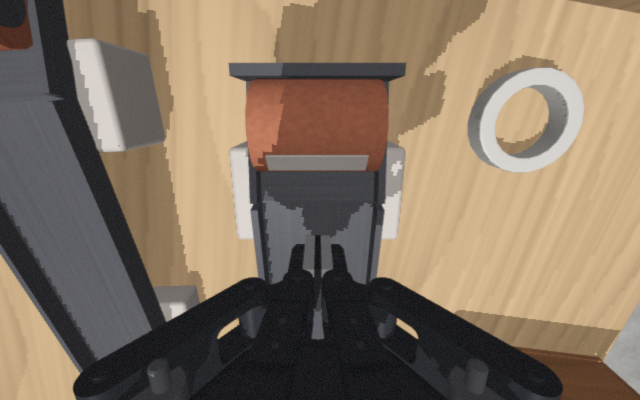

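The prop has rolled over the crest and lies against the end stop at (317,120), away from the fingertips. I'll raise the tool straight up and check.

>>> carry_out --targets '[[[-3,0,-10],0,-1],[[-6,0,-30],0,-1],[[-10,0,-60],0,-1],[[-10,0,-95],0,-1],[[-10,0,-130],0,-1],[[-10,0,-150],0,-1],[[-10,0,-150],0,-1],[[-10,0,-150],0,-1]]'

```text
time_s: 7.7
ee_pos: [0.6504, -0.0278, 0.2399]
tool_rot: [2.047, 2.382, 0.001]
force: [0.4, -0.4, -0.4]
grip_width: 0.0003
```

```bash
python3 -c "
from h import *
rep();w,dw=arm.get_image('wrist');rep();p,d=grab('scene')
c=arm.camera_info('wrist');s=arm.state();m=R.from_rotvec(s['tool_rot']).as_matrix()
hsv=cv2.cvtColor(w,cv2.COLOR_RGB2HSV)
mk=((hsv[...,0]<12)&(hsv[...,1]>120)&(dw>0)).astype('u1')
n,l,st,ce=cv2.connectedComponentsWithStats(mk)
for k in range(1,n):
  if st[k,4]>400:
    v,u=np.where(l==k);D=dw[v,u]
    Q=(c['tool_from_camera']@np.array([(u-c['cx'])/c['fx']*D,(v-c['cy'])/c['fy']*D,D,1+0*D]))[:3].T@m.T+s['ee_pos']
    sm=(Q-O)@EX*1000; print(st[k],'s range',np.percentile(sm,[2,50,98]).round(1),'off',((Q-O)@np.cross([0,0,1],EX)*1000).mean().round(1),'ztop',np.percentile(Q[:,2],98).round(3))
cv2.imwrite('pics/f.png',np.vstack([cv2.resize(p[100:300,150:470],(640,400))]) [:,:,::-1])
"
```

```text
t 7.7 ee [ 0.6504 -0.0278  0.2399] s_mm 42.9 off 1.2 yaw 98.64 F [ 0.39 -0.42 -0.37] w 0.0003235643747019278
t 7.75 ee [ 0.6501 -0.0277  0.239 ] s_mm 43.0 off 1.5 yaw 98.64 F [-0.58  0.1  -1.11] w 0.0003535560846765085
[  86   15   92   56 3154] s range [155.5 169.7 196.3] off 165.2 ztop 0.092
[ 285   82   65   46 2387] s range [101.7 126.7 143.3] off 1.2 ztop 0.092
```

View pics/f.png

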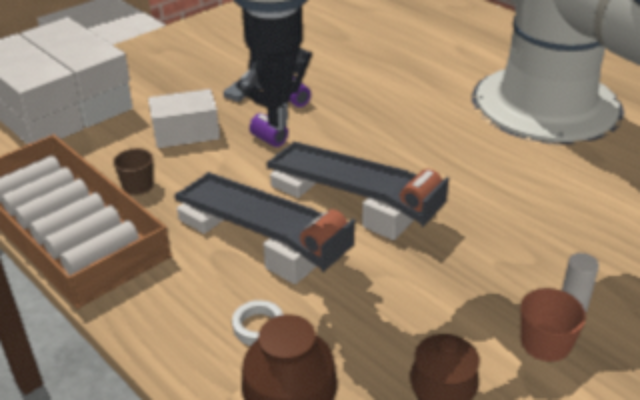

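Both props are home: prop_a at crop (326,231) and prop_b at (421,188). Prop_a spans s = 102–143 mm, so its centre is at about 123 mm, and its top is at 0.092 m. The robot is clear of everything.

```bash
python3 -c "
from plant import arm
print(arm.close_job())"
```

```text
the job is handed in; nothing more can be done
None
```

The prop in the far gutter (gutter_a) is now home against its end stop, and the job is handed in at about 7.8 s of the 40 s allowed. I pushed it up with the shut fingertips until its centre was just past the crest. It rolled the rest of the way to the stop by itself, and I then raised the tool clear.

**Final position:** in the last wrist picture the prop spans 102–143 mm along the gutter. That puts its centre at about 123 mm, which is the home position. Its top reads 92 mm above the table, against an expected 94 mm and a calibration good to about 2 mm.

**Forces:** the tool-force readings at the end of each move stayed under about 2 N.

**Surroundings:** the other prop is still home. The bystanders in the last scene picture look unmoved. The brush was outside that picture, but the tool never came near it.

No check failed or disagreed.

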